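Pop the pine box's spring drawer and trap it with the other finger

TASK

Press the red button on top of the pine box with one finger so that its spring drawer of small change pops out towards the front, and trap the drawer's front with the other finger before it slides away: it should be a finger's width or more open, but never be let run out past about 7 cm. Finish with the finger still resting against the drawer front, holding the drawer still there against its spring; do not pinch or push hard on the drawer, and leave the comb and all other things on the shelf where they stand.

Things in the scene. Friction and masses are not known exactly. Their poses are not given: they have to be found in the camera images.
- pine_box: Pale pine box fixed to the shelf, 180 (x) x 130 (y) x 60 mm (z). Origin: centre of its underside, on the shelf; z up; its front, where the drawer comes out, faces its own -x.
- front_top (a point): Middle of the top outer edge of the drawer's front board; moves with the drawer, axes as the box's. The board is of darker wood, 10 mm thick (outer face at this point, inner face 10 mm along the box's +x), 126 mm wide, and stands across the box's open front from 4 to 95 mm above the shelf, so it rises as a lip 35 mm above the box's top. Shut, its outer face is 100 mm before the box's origin.
- drawer (a joint): How far the drawer is out, m: 0 shut and caught, grows along the box's -x, end stop at 0.11. Once the button frees it, a soft spring of about 2 N drives it out on slick damped rails at about 0.08 m/s, and goes on pushing all the way. It opens by the button only.
- button_top (a point): Centre of the top of the red round push button, 26 mm across, on the box's top: 40 mm behind the outer face of the shut drawer front, on the box's centre line, 74 mm above the shelf (14 mm above the box's top, 21 mm below the top of the lip). Moves down with the button. A finger on the button and a finger in front of the lip straddle the lip.
- eject_button (a joint): How far the button is pressed, m: 0 up, 0.008 fully down. It springs back: 1.5 N at first, 5.5 N fully down; the drawer is freed at about 0.0045. It need not be kept down afterwards.
- comb: Bystander: grey plastic comb, 140 x 30 x 5 mm, lying across the rear half of the box's top. Origin: centre of its underside.
- flashlight: Bystander: aluminium flashlight standing on its head, 44 mm across, 122 mm high, rubber press button on top. Origin: centre of its underside.
- coin_jar: Bystander: glass coin jar, 72 mm across, 104 mm high. Origin: centre of its underside.
- polish_tin: Bystander: flat dark shoe polish tin with red lid, 69 mm across, 24 mm high. Origin: centre of its underside.
- cup: Bystander: blue ceramic cup, 68 mm across, 80 mm high. Origin: centre of its underside.
- nesting_doll: Bystander: red wooden nesting doll with a yellow belt, 58 mm across, 100 mm high. Origin: centre of its underside.
- card_box: Bystander: blue and white playing-card box, 90 x 60 x 20 mm, lying flat. Origin: centre of its underside.
There are look-alikes about, which are no part of the job. What is shaped like the pine_box but orange, purple or turquoise is not meant.

How it is judged:
On the way, in this order (a step that is already met when the one before it is completed fails the run):
1. the red button is pressed in while the drawer is still shut (value of joint eject_button above 0.003 m and value of joint drawer below 0.008 m).
2. the popped drawer is stopped by a finger (value of joint drawer between 0.01 and 0.075 m and contact force between the fingers and drawer above 0.3 N), for 0.2 s.
At the end, for the whole second after the job is handed in: The drawer stands still (under 10 mm/s) between 10 and 75 mm out, with a finger in contact with the drawer front (more than 0.3 N) holding it against its spring (all of step 2 and velocity of joint drawer between -0.01 and 0.01 m/s); the arm keeps its last pose, push and grip.
It fails at once if the drawer slid away (more than 80 mm out) (value of joint drawer above 0.08 m).
It fails at once if the drawer front was pinched or pushed hard (over 15 N) (contact force between the fingers and drawer above 15 N).
It fails at once if a bystander was lifted or shifted by more than 20 mm (distance of any of comb, flashlight, coin_jar, polish_tin, cup, nesting_doll, card_box from where it was at the start of the episode above 0.02 m).
It also fails if it takes over 35 s, if anything falls off the work surface, if the arm or the gripper's body presses on something with over 40 N, if the wrist force passes 120 N, or if a joint passes its speed limit or range.

ROBOT

A 7-joint arm with a two-finger parallel gripper is mounted at the origin on the work surface. World frame = base frame: x ahead of the robot, y to its left, z up, the work surface at z = 0. Lengths are in m, angles in rad, forces in N, time in s.
With the tool pointing down it reaches from about 0.4 to 0.85 m from the base axis. Payload 10.4 kg.
Tool frame: the origin (TCP) lies between the finger pads; the fingertips stand ahead of it and the grasp point (between the pads) lies 3 mm ahead of it (r.tips_ahead is the z of the fingertips in the tool frame, in m); z points along the fingers, y is the line along which they close (so a half turn about z gives the same grasp; the last joint's range is limited). The gripper opens to 87 mm and grips with 3 to 60 N. Pads are 19 mm wide; open, the fingers measure 117 mm over their backs; the gripper's body (75 mm by 190 mm) begins 51 mm behind the grasp point.
Start: joints at [-1.353, 0.332, -0.065, 1.46, 0.022, 1.35, -0.088], TCP at [0.149, 0.607, 0.245] pointing down, gripper open.
Joint ranges: [-2.6, 2.6], [-0.5, 2.12], [-1.47, 1.34], [0.16, 2.42], [-1.27, 4.41], [0.06, 2.06], [-2.6, 2.6]. Speed limits (rad/s): [2.22, 2.22, 2.79, 2.79, 3.14, 3.14, 3.14].

INTERFACE

Orientations are given as a unit quaternion [x, y, z, w].
In Python, from bench import telemetry, camera, get_calibration, r gives the robot as it stands.
- The arm moves only by the tool drive_tool, never from a script. Its argument "series" is one flat list of numbers, 7 for each row, row after row: the turn, a rotation vector about the tool's x, y, z in units of 5 degrees (1.0 is 5 degrees), then the shift along the tool's x, y, z in units of 40 mm (1.0 is 40 mm), then the opening, from -1 (shut) to 1 (fully open). A call has 1 to 10 rows; each row is the pose to reach, as a shift and turn from the pose commanded when the call began, along the tool's axes at that moment; what a row does not reach only later rows make up. A row lasts 1/12 s, in which the tool goes at most 41.7 mm and 7.16 degrees, less where a joint would pass 70% of its speed; a pose out of reach is approached as far as the arm can. A call with a gripper value outside its range is refused whole. The fingers move at their own pace and stop on an object; "grip_force" is the grip in N (left out, the last holds). Time passes only in rows, so rows that repeat a pose let the fingers close. It gives the time, the measured TCP pose, the force, the opening and the grip force at its end, in the units of the state.
- telemetry.read_state(): the state, without advancing time (a new reading comes with each control period).
- camera(name): name is "scene" or "top" or "wrist"; returns the picture (400x640x3 uint8, red, green, blue); there is no depth.
- get_calibration(name): a dict with "fovy" (degrees; the focal length in pixels is half the picture's height over the tangent of half this angle, whatever the lens; pixels are square), "cx", "cy" (the principal point, pixels), "dist" ([k1, k2, p1, p2, k3] as OpenCV has them; the pictures are not rectified), "xyz" and "rotation" of the camera in the world. Camera axes: x right, y up, looking along -z (the intrinsics and any distortion apply to the point x, -y, -z); pixel columns grow to the right and rows downward; lengths in m; the calibration is good to about 2 mm. A picture is of the moment at which its call begins: read the wrist's pose just before it. get_calibration takes no time and is no camera call; for the wrist camera it gives the pose at the moment of the call.
- r.close_job(): hands the job in; it is judged then, once.
The state is a dict: "time": time; "joint_positions": joint angles; "joint_vel": joint speeds; "joint_torque": joint torques, N m; "ee_pos": TCP position; "eef_rot": TCP orientation; "ft_force": force on the tool from outside, world axes, zero at the start; "torque": the same for the moment, N m; "width": finger opening in m; "grip_force": force on a finger pad.
Only numpy, scipy, OpenCV 4.12 (cv2) and the standard library are available. Lean on these libraries where they do the work, as an engineer would, in place of code of your own. Each camera call takes 0.05 s, during which the arm holds its last target. There are 200 camera calls.

## Working session

There is one attempt and no reset: what is moved stays moved. The work goes in short steps, Python scripts to look and compute and a tool call to move; the robot and the scene stay as the last step left them, time stands still between calls to the robot, and variables do not carry over. Pictures are saved under pics/ and viewed, at most 10 in all, crops included, and the job is handed in when it is done.

Besides the shell and the picture viewer there is one more tool, called after ">>>" by a JSON object that holds its "api" and its "payload". drive_tool: Moves the arm, as the interface text tells. Its arguments: {"type":"object","properties":{"series":{"type":"array"},"grip_force":{"type":"number"}},"required":["series"]}

```bash
mkdir -p pics; ls; python3 - <<'E'
from bench import telemetry, camera, get_calibration, r
import cv2
for n in ("scene","top"):
    cv2.imwrite(f"pics/{n}0.png",camera(n)[:,:,::-1]); print(get_calibration(n))
print(telemetry.read_state(), r.tips_ahead)
E
```

```text
pics
{'fovy': 44.105812120509256, 'cx': 324.5699419834081, 'cy': 199.2503620634833, 'dist': array([0.04100328, 0.        , 0.        , 0.        , 0.        ]), 'xyz': array([1.7080329 , 0.4035612 , 0.84143812]), 'rotation': array([0.29189734, 0.37374246, 0.70012753, 0.53379205])}
{'fovy': 42.85515589521409, 'cx': 325.54045751824054, 'cy': 200.98518674040375, 'dist': array([-0.13241511,  0.        ,  0.        ,  0.        ,  0.        ]), 'xyz': array([0.36004044, 0.1146967 , 1.42390943]), 'rotation': array([ 0.05856655, -0.0603294 , -0.70153501,  0.70765737])}
{'time': 0.1, 'joint_positions': array([-1.3526138 ,  0.33281839, -0.0647291 ,  1.4608514 ,  0.02162113,
        1.34989876, -0.08852477]), 'joint_vel': array([-0.0011727 , -0.00083892,  0.00031361, -0.00198415,  0.00051276,
       -0.00109131,  0.00139437]), 'joint_torque': array([ 8.01752340e-04, -6.24548793e+01,  2.40345503e-02, -3.90711808e+01,
       -6.16313308e-02,  3.67171294e-02,  5.54238136e-05]), 'ee_pos': array([0.14895553, 0.60666426, 0.24383033]), 'eef_rot': array([ 1.20087483e-01,  9.92763107e-01, -6.38286072e-04, -4.27105828e-05]), 'ft_force': array([ 0.40852093, -0.5110017 , -0.21020969]), 'torque': array([-0.06358157, -0.06218415, -0.00983423]), 'grip_force': 0.0, 'width': 0.08657840035293371} 0.022
```

View pics/scene0.png

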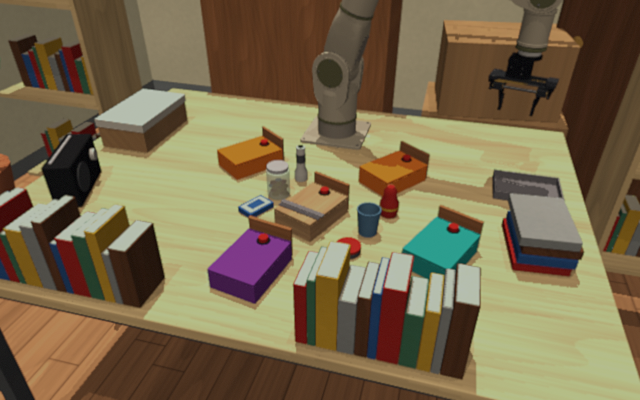

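View pics/top0.png

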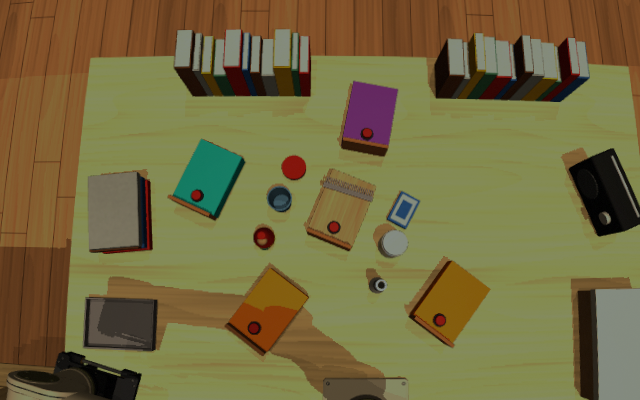

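In the top view, the things that could be mistaken for the target button are purple (367,133), turquoise (197,195), orange (254,328) and orange (440,320). The pale pine box with the comb on it has its button at (334,227), which is (324,191) in the scene view, so I choose that one. Its dark front lip faces the robot, running from about (307,235) to (352,248).

```bash
cat > h.py <<'E'
import numpy as np, cv2
from scipy.spatial.transform import Rotation as R
from bench import telemetry, camera, get_calibration, r
def ray(c,p):
    f=200/np.tan(np.radians(c['fovy'])/2)
    K=np.array([[f,0,c['cx']],[0,f,c['cy']],[0,0,1]])
    u=cv2.undistortPoints(np.array([[p]],float),K,np.array(c['dist']))[0,0]
    d=R.from_quat(c['rotation']).apply([u[0],-u[1],-1]); return np.array(c['xyz']),d/np.linalg.norm(d)
def plane(c,p,z):
    o,d=ray(c,p); return o+d*(z-o[2])/d[2]
def tri(rs):
    A=sum(np.eye(3)-np.outer(d,d) for o,d in rs); b=sum((np.eye(3)-np.outer(d,d))@o for o,d in rs)
    return np.linalg.solve(A,b)
def red(im,near,rad=14):
    h=cv2.cvtColor(im,cv2.COLOR_RGB2HSV); m=((h[...,0]<6)|(h[...,0]>174))&(h[...,1]>190)&(h[...,2]>70)
    n,l,s,c=cv2.connectedComponentsWithStats(m.astype(np.uint8))
    k=min(range(1,n),key=lambda i:np.hypot(*(c[i]-near))+ (99 if s[i,4]<15 else 0)); return c[k],s[k]
E
python3 - <<'E'
from h import *
t=cv2.imread('pics/top0.png')[:,:,::-1].copy(); s=cv2.imread('pics/scene0.png')[:,:,::-1].copy()
ct,cs=get_calibration('top'),get_calibration('scene')
a,sa=red(t,(334,227)); b,sb=red(s,(324,191)); print(a,sa,b,sb)
print('tri',tri([ray(ct,a),ray(cs,b)]),'plane',plane(ct,a,.072),plane(cs,b,.072))
x=np.hstack([cv2.resize(t[160:260,290:420],None,fx=3,fy=3,interpolation=2),cv2.resize(s[160:260,265:395],None,fx=3,fy=3,interpolation=2)])
cv2.imwrite('pics/crop.png',x[:,:,::-1])
E
```

```text
[333.63013699 226.63013699] [329 222  10  10  73] [324.08 189.76] [320 186   9   8  50]
tri [0.52120962 0.09032459 0.06603019] plane [0.5205774  0.09011216 0.072     ] [0.5302949  0.09306032 0.072     ]
```

View pics/crop.png

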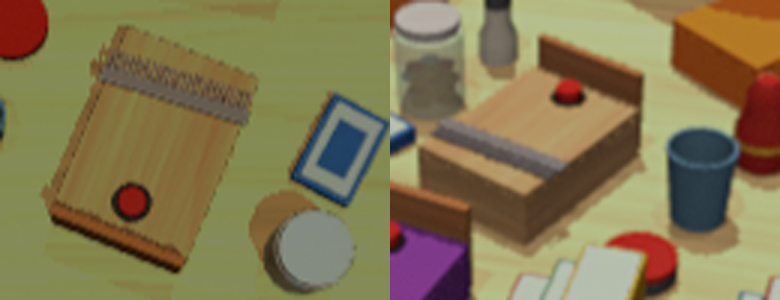

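```bash
cat >> h.py <<'E'
def move(target,yawdir):
    "units for drive_tool: tool pointing down, y axis along +-yawdir"
    s=telemetry.read_state(); q=R.from_quat(s['eef_rot']); best=None
    for sg in (1,-1):
        y=sg*np.array([*yawdir,0]); z=np.array([0,0,-1.]); x=np.cross(y,z)
        v=(q.inv()*R.from_matrix(np.c_[x,y,z])).as_rotvec(degrees=True)/5
        print('sg',sg,'turn',v.round(2),'shift',(q.inv().apply(np.array(target)-s['ee_pos'])/.04).round(3))
    print('ee',s['ee_pos'].round(4),'j7',s['joint_positions'][6].round(2))
E
python3 - <<'E'
from h import *
c=get_calibration('top'); cs=get_calibration('scene')
P=lambda u,v,z:plane(c,(290+u/3,160+v/3),z)[:2]
S=lambda u,v,z:plane(cs,(265+(u-390)/3,160+v/3),z)[:2]
for n,a,b in (('rear',P(122,27,.06),P(256,78,.06)),('lip',P(50,208,.095),P(183,262,.095)),('lipS',S(540,37,.095),S(642,72,.095))):
    d=b-a; print(n,a.round(3),b.round(3),np.linalg.norm(d).round(3),'normal yaw',np.degrees(np.arctan2(d[0],-d[1])).round(1))
for n,p,z in (('flash',(377,285),.122),('jar',(394,242),.104),('doll',(264,237),.1)): print(n,plane(c,p,z).round(3))
E
```

```text
rear [0.681 0.099] [ 0.635 -0.023] 0.131 normal yaw -20.8
lip [0.51  0.161] [0.464 0.045] 0.125 normal yaw -21.7
lipS [0.479 0.051] [0.516 0.163] 0.119 normal yaw 161.8
flash [ 0.367 -0.02   0.122]
jar [ 0.478 -0.067  0.104]
doll [0.488 0.272 0.1  ]
```

```bash
python3 - <<'E'
from h import *
a=np.radians(-21); move((.476,.107,.19),(np.cos(a),np.sin(a)))
E
```

```text
sg 1 turn [-1.000e-02  1.000e-02  1.944e+01] shift [-10.919 -10.18    1.36 ]
sg -1 turn [-1.000e-02 -1.000e-02 -1.656e+01] shift [-10.919 -10.18    1.36 ]
ee [0.149  0.6067 0.2438] j7 -0.09
```

>>> {"api": "drive_tool", "payload": {"series": [0,0,19.4,-10.9,-10.2,0.5,1,0,0,19.4,-10.9,-10.2,0.5,1,0,0,19.4,-10.9,-10.2,0.5,1,0,0,19.4,-10.9,-10.2,0.5,1,0,0,19.4,-10.9,-10.2,0.5,1,0,0,19.4,-10.9,-10.2,0.5,1,0,0,19.4,-10.9,-10.2,0.5,1,0,0,19.4,-10.9,-10.2,0.5,1,0,0,19.4,-10.9,-10.2,0.5,1,0,0,19.4,-10.9,-10.2,0.5,1]}}

```text
time: 0.93
ee_pos: [0.377, 0.2562, 0.2304]
eef_rot: [0.68, 0.733, 0.0, -0.0]
ft_force: [0.9, 1.0, 0.7]
width: 0.0869
grip_force: 0.0
```

```bash
python3 - <<'E'
from h import *
a=np.radians(-21); move((.476,.107,.21),(np.cos(a),np.sin(a)))
E
```

```text
sg 1 turn [-0.   -0.    5.05] shift [-3.902  2.194  0.509]
sg -1 turn [  0.    -0.   -30.95] shift [-3.902  2.194  0.509]
ee [0.377  0.2562 0.2304] j7 -0.63
```

>>> {"api": "drive_tool", "payload": {"series": [0,0,5,-3.9,2.2,0.5,1,0,0,5,-3.9,2.2,0.5,1,0,0,5,-3.9,2.2,0.5,1,0,0,5,-3.9,2.2,0.5,1,0,0,5,-3.9,2.2,0.5,1,0,0,5,-3.9,2.2,0.5,1,0,0,5,-3.9,2.2,0.5,1,0,0,5,-3.9,2.2,0.5,1]}}

```text
time: 1.6
ee_pos: [0.4761, 0.1106, 0.2104]
eef_rot: [0.821, 0.571, -0.0, -0.0]
ft_force: [0.3, 0.4, 0.5]
width: 0.0871
grip_force: 0.0
```

```bash
python3 - <<'E'
from h import *
c=get_calibration('wrist'); im=camera('wrist'); cv2.imwrite('pics/w1.png',im[:,:,::-1])
h=cv2.cvtColor(im,cv2.COLOR_RGB2HSV); m=((h[...,0]<6)|(h[...,0]>174))&(h[...,1]>190)&(h[...,2]>70)
n,l,s,cc=cv2.connectedComponentsWithStats(m.astype(np.uint8))
for i in range(1,n):
    if s[i,4]>60: print(s[i],cc[i],plane(c,cc[i],.073).round(4))
print(c)
a=np.radians(-21); move((.476,.107,.21),(np.cos(a),np.sin(a)))
E
```

```text
[235   0  67  28 753] [267.45949535   9.19123506] [0.4905 0.2603 0.073 ]
[ 472    0   73   48 2765] [507.47739602  19.79132007] [0.663  0.1906 0.073 ]
[  0  68  13  30 192] [ 3.47395833 81.1875    ] [0.2633 0.2934 0.073 ]
[361 184  29  29 646] [375.21362229 197.85448916] [0.5212 0.0901 0.073 ]
{'fovy': 62.206429072512094, 'cx': 318.9163594401269, 'cy': 197.98345453534952, 'dist': array([-0.05081174,  0.        ,  0.        ,  0.        ,  0.        ]), 'xyz': array([0.50137535, 0.17652042, 0.34998714]), 'rotation': array([-0.12853556,  0.02333962, -0.17512554,  0.97584062])}
sg 1 turn [-0.01 -0.    0.14] shift [-0.093  0.032  0.013]
sg -1 turn [ 0.000e+00 -1.000e-02 -3.586e+01] shift [-0.093  0.032  0.013]
ee [0.4761 0.1109 0.2105] j7 -0.65
```

View pics/w1.png

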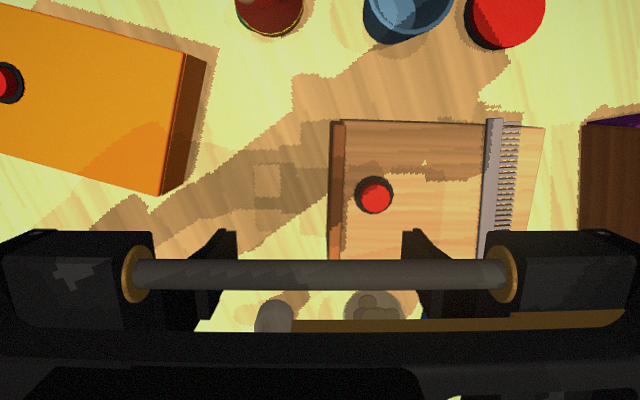

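The wrist view shows the red button at (375,198), which gives (0.521,0.090) and agrees with the first measurement. The lip stands square to the gripper between the open fingers, so I go down to just above the button.

>>> {"api": "drive_tool", "payload": {"series": [0,0,0.1,-0.09,0.03,0.5,1,0,0,0.1,-0.09,0.03,1.2,1,0,0,0.1,-0.09,0.03,2,1,0,0,0.1,-0.09,0.03,2.6,1,0,0,0.1,-0.09,0.03,2.6,1,0,0,0.1,-0.09,0.03,2.6,1,0,0,0.1,-0.09,0.03,2.6,1]}}

```text
time: 2.23
ee_pos: [0.4772, 0.1067, 0.1081]
eef_rot: [0.823, 0.567, 0.001, 0.0]
ft_force: [-1.0, 0.4, 0.2]
width: 0.0867
grip_force: 0.0
```

```bash
python3 - <<'E'
from h import *
cv2.imwrite('pics/w2.png',camera('wrist')[:,:,::-1])
a=np.radians(-21); move((.476,.107,.090),(np.cos(a),np.sin(a))); print(telemetry.read_state()['ft_force'])
E
```

```text
sg 1 turn [ 0.02 -0.02  0.03] shift [-0.007 -0.038  0.46 ]
sg -1 turn [ 4.000e-02  3.000e-02 -3.597e+01] shift [-0.007 -0.038  0.46 ]
ee [0.4775 0.1067 0.1084] j7 -0.59
[0.11326591 0.59554193 0.35588673]
```

View pics/w2.png

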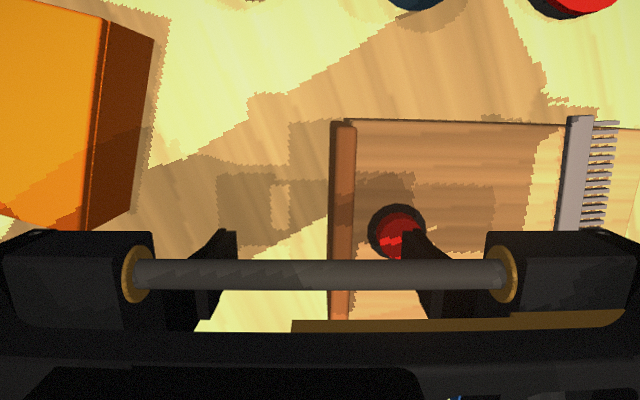

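```bash
python3 - <<'E'
from h import *
s=telemetry.read_state(); q=R.from_quat(s['eef_rot']); c=get_calibration('wrist')
f=200/np.tan(np.radians(c['fovy'])/2); K=np.array([[f,0,c['cx']],[0,f,c['cy']],[0,0,1]])
def proj(p):
    v=R.from_quat(c['rotation']).inv().apply(p-c['xyz'])*[1,-1,-1]
    return cv2.projectPoints(v[None],np.zeros(3),np.zeros(3),K,c['dist'])[0].ravel().round(0)
for y in (.0435,.0585,-.0435,-.0585):
    for x in (-.0095,.0095):
        print(y,x,[proj(s['ee_pos']+q.apply([x,y,z])) for z in (.022,0,-.03)])
print('btn',proj(np.array([.521,.090,.074])))
for p in ((331,120),(331,260),(353,122)): print(plane(c,p,.095).round(4))
u=np.array([np.cos(np.radians(-21)),np.sin(np.radians(-21)),0])
for d in (.4,):
  print('lip u coord',[(plane(c,p,.095)@u).round(4) for p in ((331,120),(331,260),(353,122))],'tcp u',s['ee_pos']@u,'btn u',np.array([.521,.09,0])@u)
E
```

```text
0.0435 -0.0095 [array([399., 264.]), array([410., 285.]), array([430., 325.])]
0.0435 0.0095 [array([401., 231.]), array([413., 248.]), array([435., 281.])]
0.0585 -0.0095 [array([427., 264.]), array([441., 285.]), array([468., 324.])]
0.0585 0.0095 [array([430., 231.]), array([445., 248.]), array([474., 280.])]
-0.0435 -0.0095 [array([237., 264.]), array([226., 285.]), array([205., 325.])]
-0.0435 0.0095 [array([234., 231.]), array([222., 248.]), array([200., 281.])]
-0.0585 -0.0095 [array([209., 264.]), array([194., 285.]), array([167., 324.])]
-0.0585 0.0095 [array([206., 231.]), array([190., 248.]), array([160., 280.])]
btn [400. 239.]
[0.5067 0.1662 0.095 ]
[0.4828 0.1017 0.095 ]
[0.5157 0.1618 0.095 ]
lip u coord [np.float64(0.4135), np.float64(0.4143), np.float64(0.4235)] tcp u 0.40754423575183674 btn u 0.45414228674596513
```

>>> {"api": "drive_tool", "payload": {"series": [0,0,0,0,-0.05,0.15,1,0,0,0,0,-0.05,0.25,1,0,0,0,0,-0.05,0.35,1,0,0,0,0,-0.05,0.42,1,0,0,0,0,-0.05,0.47,1,0,0,0,0,-0.05,0.47,1,0,0,0,0,-0.05,0.47,1,0,0,0,0,-0.05,0.47,1,0,0,0,0,-0.05,0.47,1,0,0,0,0,-0.05,0.47,1]}}

```text
time: 3.12
ee_pos: [0.4751, 0.1071, 0.0884]
eef_rot: [0.824, 0.567, 0.001, -0.0]
ft_force: [-3.4, 1.5, 8.6]
width: 0.0868
grip_force: 4.4
```

```bash
python3 - <<'E'
from h import *
cv2.imwrite('pics/w3.png',camera('wrist')[:,:,::-1]); s=telemetry.read_state(); print(s['ft_force'],s['ee_pos'],s['width'],s['grip_force'],s['time'])
E
```

```text
[-3.36478826  3.2446535  10.18071689] [0.4750265  0.10711595 0.08835125] 0.08694572057602386 7.151519871549681 3.1667
```

View pics/w3.png

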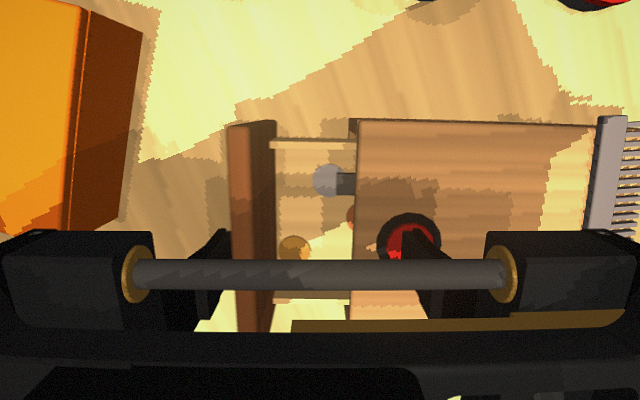

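The drawer has popped out and its lip rests against the front finger (lip at x ≈ 228–275). I hold briefly and check that it stays still.

>>> {"api": "drive_tool", "payload": {"series": [0,0,0,0,0,0,1,0,0,0,0,0,0,1,0,0,0,0,0,0,1,0,0,0,0,0,0,1,0,0,0,0,0,0,1,0,0,0,0,0,0,1]}}

```text
time: 3.67
ee_pos: [0.475, 0.1072, 0.0883]
eef_rot: [0.824, 0.567, 0.001, -0.0]
ft_force: [-2.9, 2.7, 9.2]
width: 0.0871
grip_force: 5.4
```

```bash
python3 - <<'E'
from h import *
a=cv2.imread('pics/w3.png')[:,:,::-1]; b=camera('wrist'); c=get_calibration('wrist')
print('diff px',(np.abs(a.astype(int)-b).max(2)>60).sum())
u=np.array([np.cos(np.radians(-21)),np.sin(np.radians(-21)),0])
print('open',.414-plane(c,(229,150),.095)@u)
s=telemetry.read_state(); print(s['ft_force'],s['ee_pos'],s['grip_force'],s['time'])
E
```

```text
diff px 3404
open 0.04447803426690089
[-3.77053194  1.32210114  8.59732039] [0.4750261  0.10715721 0.08837534] 5.391405961563578 3.7167
```

```bash
python3 - <<'E'
from h import *
cv2.imwrite('pics/w4.png',camera('wrist')[:,:,::-1])
E
```

```text
(no output)
```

View pics/w4.png

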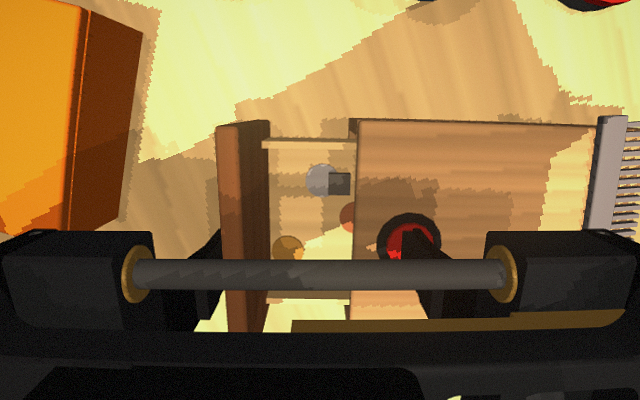

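The drawer was still sliding in the earlier picture. Its lip is now at x ≈ 216, against the finger. I wait again and compare pictures.

>>> {"api": "drive_tool", "payload": {"series": [0,0,0,0,0,0,1,0,0,0,0,0,0,1,0,0,0,0,0,0,1,0,0,0,0,0,0,1,0,0,0,0,0,0,1,0,0,0,0,0,0,1,0,0,0,0,0,0,1,0,0,0,0,0,0,1,0,0,0,0,0,0,1,0,0,0,0,0,0,1]}}

```text
time: 4.6
ee_pos: [0.475, 0.1072, 0.0884]
eef_rot: [0.824, 0.567, 0.001, -0.0]
ft_force: [-3.4, 2.7, 8.8]
width: 0.0868
grip_force: 5.4
```

```bash
python3 - <<'E'
from h import *
a=cv2.imread('pics/w4.png')[:,:,::-1]; b=camera('wrist'); c=get_calibration('wrist')
print('diff px',(np.abs(a.astype(int)-b).max(2)>60).sum())
u=np.array([np.cos(np.radians(-21)),np.sin(np.radians(-21)),0])
s=telemetry.read_state()
print('open',.414-plane(c,(217,150),.095)@u,'finger at',.414-(s['ee_pos']@u-s['width']/2))
print(s['ft_force'],s['ee_pos'],s['grip_force'],s['time'])
E
```

```text
diff px 0
open 0.04934113715131683 finger at 0.05250331274145875
[-2.26754029  2.36680327  9.17833396] [0.47498543 0.10715088 0.08833974] 5.391676288854796 4.65
```

```bash
python3 -c "
from bench import r
print(r.close_job())"
```

```text
the job is handed in; nothing more can be done
None
```

I pressed the red button and the front finger caught the drawer; it stands still about 5 cm out with the finger against its front, and the job is handed in (no verdict was returned).

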